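Turn the saucepan's handle in over the covered spot

ROBOT

A 7-joint arm with a two-finger parallel gripper is mounted at the origin on the work surface. World frame = base frame: x ahead of the robot, y to its left, z up, the work surface at z = 0. Lengths are in m, angles in rad, forces in N, time in s.
With the tool pointing down it reaches from about 0.4 to 0.85 m from the base axis. Payload 10.4 kg.
Tool frame: the origin (TCP) lies between the finger pads; the fingertips stand ahead of it and the grasp point (between the pads) lies 6 mm ahead of it (finger_overhang is the z of the fingertips in the tool frame, in m); z points along the fingers, y is the direction in which the jaws open and shut (so a half turn about z gives the same grasp; the last joint's range is limited). The gripper opens to 85 mm and grips with 20 to 120 N. Pads are 22 mm wide; open, the fingers measure 114 mm over their backs; the gripper's body (76 mm by 85 mm) begins 54 mm behind the grasp point. The pads swing forward as they close: fully open they stand 13 mm farther back than shut.
Start: joints at [1.256, 0.332, -0.065, 1.46, 0.022, 1.35, -0.088], TCP at [0.18, -0.599, 0.233] pointing down, gripper open.
Joint ranges: [-2.6, 2.6], [-0.5, 2.12], [-1.47, 1.34], [0.16, 2.42], [-1.27, 4.41], [0.06, 2.06], [-2.6, 2.6]. Speed limits (rad/s): [2.22, 2.22, 2.79, 2.79, 3.14, 3.14, 3.14].

INTERFACE

Orientations are given as a unit quaternion [x, y, z, w].
In Python, from workcell import * gives the robot as it stands.
- The arm moves only by the shell command python3 -m creep 'ROWS' [FORCE]. ROWS is JSON, a list of rows, each a list of 7 numbers: the turn, a rotation vector about the tool's x, y, z in rad, then the shift along the tool's x, y, z in mm, then the closure in counts, from 0 (fully open) to 255 (shut). In form: [[wx, wy, wz, dx, dy, dz, claw], ...]. A call has 1 to 8 rows; each row shifts and turns the commanded pose from where the row before left it, along the tool's axes as they then stand; what a row does not reach is not made up. A row lasts 1/10 s, in which the tool goes at most 50 mm and 8.59 degrees, less where a joint would pass 70% of its speed; a pose out of reach is approached as far as the arm can. A call is refused whole if a number of a shift passes 50 or a number of a turn 0.15, either way. A call with a gripper value outside its range is refused whole. The fingers move at their own pace and stop on an object; FORCE is the grip in N (left out, the last holds). Time passes only in rows, so rows that do not move let the fingers close. It gives the time, the measured TCP pose, the force and the opening at its end, in the units of the state.
- get_obs(): the state, without advancing time (a new reading comes with each control period).
- camera(name): name is "scene" or "side" or "wrist"; returns (picture, depth): 400x640x3 uint8, blue, green, red; 400x640 float32, m along the optical axis (not along the pixel's ray), 0 where there is no reading.
- camera_model(name): a dict with "camera_matrix" (3x3 intrinsics, pixels), "R" (3x3) and "t" (3): a world point X has camera coordinates R X + t; the wrist camera has in their place "mount" (4x4, takes a point from camera to tool coordinates, whose origin is the TCP and whose axes are the flange's). Camera axes: x right, y down, z forward; pixel columns grow to the right and rows downward; lengths in m; the calibration is good to about 2 mm. The wrist camera is an equidistant fisheye: a pixel r from the principal point sees the ray r / f radians off the axis. A picture is of the moment at which its call begins: read the wrist's pose just before it. camera_model takes no time and is no camera call.
- hand_in(): hands the job in, once; it reports no verdict.
The state is a dict: "clock": time; "joint_pos": joint angles; "joint_velocities": joint speeds; "tau": joint torques, N m; "position": TCP position; "ee_rot": TCP orientation; "ft_force": force on the tool from outside, world axes, zero at the start; "torque": the same for the moment, N m; "grip_width": opening from 0.0 (shut) to 1.0 (fully open).
Only numpy, scipy, OpenCV 4.12 (cv2) and the standard library are available. Lean on these libraries where they do the work, as an engineer would, in place of code of your own. Each camera call takes 0.05 s, during which the arm holds its last target.

TASK

On the inspection bench's hotplate the handle of the deep saucepan sticks out over the front edge, where a sleeve could catch it. Swing the handle inward until it lies along the plate, pointing over the middle of the flat round cover on the unused spot beside it, clear of the other pans. Keep the saucepan standing on its own spot, do not disturb the skillet and the milk pan, and let go.

Things in the scene. Friction and masses are not known exactly. Their poses are not given: they have to be found in the camera images.
- saucepan: Deep steel saucepan, the deepest pan: 130 mm diameter, 85 mm tall, 0.5 to 0.8 kg, loose, on one of the hotplate's two middle spots. Origin: centre of its underside, z up. Straight level black handle along its own +x, at the start pointing out towards the robot: a bar 20 mm wide, 14 mm thick, from 69 to 195 mm out from the pan's axis, its centre line 62 mm above the underside.
- cover: Flat round aluminium cover, 140 mm diameter, 7 mm thick, fixed on the other middle spot, left or right of the saucepan, centres about 200 mm apart. Origin: centre of its underside, on the plate's top. The fixed cream hotplate is 800 mm long and 220 mm deep, its top 40 mm above the bench, with four spots in a row 200 mm apart.
- skillet: Bystander: wide shallow steel skillet, 160 mm diameter and 40 mm tall, loose, on one of the two end spots. Origin: centre of its underside; black handle along its own +x to 210 mm from the axis, pointing away from the robot.
- milk_pan: Bystander: small steel milk pan, 100 mm diameter and 60 mm tall, loose, on the other end spot. Origin: centre of its underside; black handle along its own +x to 145 mm from the axis, pointing away from the robot.

How it is judged:
At the end, for the whole second after the job is handed in: The saucepan's handle points over the cover (the cover's centre lies within 40 mm of the handle's centre line, about 11 degrees), the saucepan stands upright (within 5 degrees) and still, within 20 mm of where it stood, and the skillet and milk pan are within 20 mm of where they stood (x of cover in the frame of saucepan above 0.12 m and y of cover in the frame of saucepan between -0.04 and 0.04 m and distance of each of saucepan, skillet, milk_pan from where it was at the start of the episode below 0.02 m and angle between saucepan's own z axis and vertical below 0.09 rad and linear speed of saucepan below 0.02 m/s); the robot touches nothing.
It fails at once if the saucepan is dragged or lifted more than 50 mm off its spot (distance of saucepan from where it was at the start of the episode above 0.05 m).
It fails at once if the saucepan is tipped more than 20 degrees (angle between saucepan's own z axis and vertical above 0.35 rad).
It fails at once if the skillet is disturbed (moved more than 20 mm) (distance of skillet from where it was at the start of the episode above 0.02 m).
It fails at once if the milk pan is disturbed (moved more than 20 mm) (distance of milk_pan from where it was at the start of the episode above 0.02 m).
It also fails if it takes over 40 s, if anything falls off the work surface, if the arm or the gripper's body presses on something with over 40 N, if the wrist force passes 120 N, or if a joint passes its speed limit or range.

## Working session

There is one attempt and no reset: what is moved stays moved. The work goes in short steps, Python scripts to look and compute and a shell command to move; the robot and the scene stay as the last step left them, time stands still between calls to the robot, and variables do not carry over. Pictures are saved under pics/ and viewed, and the job is handed in when it is done.

```bash
mkdir -p pics; ls; python3 - <<'E'
from workcell import *
import cv2,numpy as np
o=get_obs();print(o)
np.set_printoptions(precision=4,suppress=True)
for n in ["scene","side"]:
    p,d=camera(n);cv2.imwrite(f"pics/{n}0.png",p);np.save(f"pics/{n}0.npy",d);m=camera_model(n);print(n,m)
print(camera_model("wrist"))
E
```

```text
pics
{'clock': 0.0, 'joint_pos': array([ 1.25639243,  0.332857  , -0.06471569,  1.46096662,  0.02161868,
        1.3498859 , -0.08847381]), 'joint_velocities': array([ 0.00134691, -0.00114893, -0.00021807,  0.00051844,  0.00018831,
       -0.00063138, -0.00035456]), 'tau': array([ 4.78010702e-05, -6.25439072e+01,  4.91274206e-02, -3.91605949e+01,
        1.62337522e-02,  9.84307408e-03, -3.76037906e-05]), 'position': array([ 0.17968883, -0.59821669,  0.23251318]), 'ee_rot': array([ 9.89370084e-01,  1.45417789e-01, -1.42596683e-04, -6.95809409e-04]), 'ft_force': array([ 0.09940738, -0.00412726,  0.48611061]), 'torque': array([-0.01609885,  0.00427907, -0.04481771]), 'grip_width': 1.0068497662027485}
scene {'camera_matrix': array([[375.6222,   0.    , 317.5335],
       [  0.    , 375.6222, 196.8306],
       [  0.    ,   0.    ,   1.    ]]), 'R': array([[-0.4752,  0.8798, -0.0103],
       [ 0.6602,  0.3488, -0.6652],
       [-0.5816, -0.3229, -0.7466]]), 't': array([ 0.2405, -0.3319,  1.3001])}
side {'camera_matrix': array([[387.4151,   0.    , 314.7054],
       [  0.    , 387.4151, 193.7369],
       [  0.    ,   0.    ,   1.    ]]), 'R': array([[ 0.9739, -0.2267, -0.0096],
       [-0.1323, -0.5332, -0.8356],
       [ 0.1843,  0.8151, -0.5493]]), 't': array([-0.5764,  0.1473,  0.9508])}
{'camera_matrix': array([[309.7069,   0.    , 319.9393],
       [  0.    , 309.7069, 201.3555],
       [  0.    ,   0.    ,   1.    ]]), 'mount': array([[-0.0002, -0.955 , -0.2966,  0.076 ],
       [ 1.    , -0.0002, -0.0001, -0.0003],
       [-0.    , -0.2966,  0.955 , -0.1408],
       [ 0.    ,  0.    ,  0.    ,  1.    ]])}
```

View pics/scene0.png

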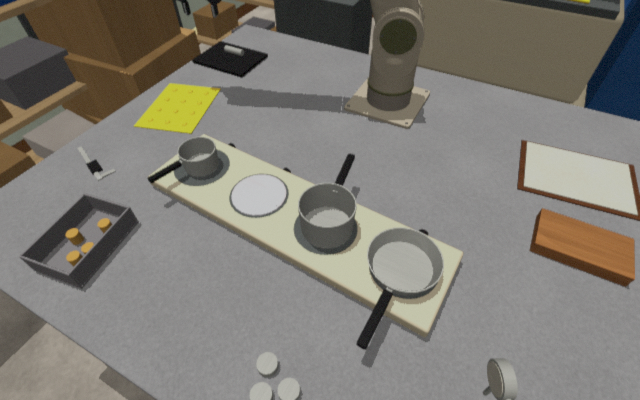

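View pics/side0.png

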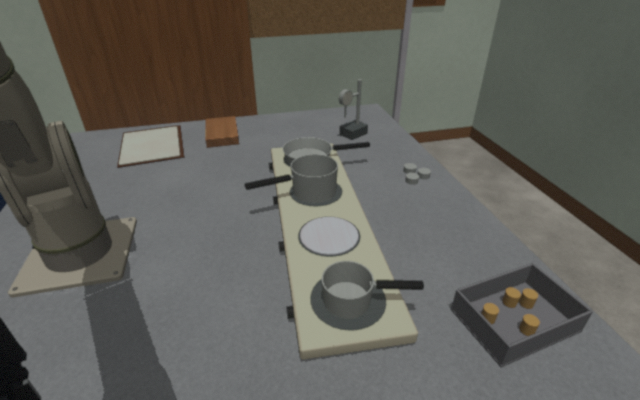

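The scene view, taken from the far side, shows the saucepan near (328,215) with its handle running from (338,188) to (350,157). The cover is at (259,195), the milk pan at (198,157) and the skillet at (405,262). In the side view the handle runs from (290,181) to (247,186), and the cover is at (330,236). Next I'll measure these.

```bash
cat > h.py <<'E'
from workcell import *
import cv2,numpy as np
np.set_printoptions(precision=4,suppress=True)
def world(n,d):
    m=camera_model(n);K=m["camera_matrix"];v,u=np.mgrid[0:400,0:640]
    c=np.stack([(u-K[0,2])/K[0,0]*d,(v-K[1,2])/K[1,1]*d,d],-1)
    return (c-m["t"])@m["R"]
def ray(n,uv,z):
    m=camera_model(n);K=m["camera_matrix"]
    r=np.linalg.inv(K)@[uv[0],uv[1],1]; r=m["R"].T@r; o=-m["R"].T@m["t"]
    return o+r*(z-o[2])/r[2]
def circ(P):
    A=np.c_[2*P,np.ones(len(P))];s=np.linalg.lstsq(A,(P**2).sum(1),rcond=None)[0]
    return s[:2],np.sqrt(s[2]+s[0]**2+s[1]**2)
E
python3 - <<'E'
from h import *
for n in ["scene","side"]:
    p=cv2.imread(f"pics/{n}0.png");d=np.load(f"pics/{n}0.npy");W=world(n,d)
    hsv=cv2.cvtColor(p,cv2.COLOR_BGR2HSV).astype(int)
    ok=(d>0)&(W[...,0]>.2)&(W[...,0]<1.0)&(abs(W[...,1])<.7)
    # plate
    pl=ok&(abs(W[...,2]-.04)<.008)&(hsv[...,1]>30)&(hsv[...,2]>110)
    P=W[pl][:,:2].astype(np.float32);print(n,"plate",cv2.minAreaRect(P),W[pl][:,2].mean())
    # pan things
    blk=ok&(hsv[...,2]<50)&(W[...,2]>.06)
    nc,l,st,ce=cv2.connectedComponentsWithStats(blk.astype(np.uint8))
    for i in range(1,nc):
        if st[i,4]>40:
            Q=W[l==i];c=Q.mean(0);u=np.linalg.svd(Q[:,:2]-c[:2],full_matrices=False)[2][0]
            print(" black",st[i,4],c,"dir",u,"extent",((Q[:,:2]-c[:2])@u).min(),((Q[:,:2]-c[:2])@u).max(),'z',Q[:,2].min(),Q[:,2].max(),ce[i])
    up=ok&(W[...,2]>.117)&(W[...,2]<.132)&(hsv[...,2]>=50)
    nc,l,st,ce=cv2.connectedComponentsWithStats(up.astype(np.uint8))
    for i in range(1,nc):
        if st[i,4]>40: print(" rim",st[i,4],ce[i],circ(W[l==i][:,:2]),W[l==i].mean(0))
    g=cv2.inRange(hsv.astype(np.uint8),(0,0,130),(180,40,255))
    g=((g>0)&ok&(abs(W[...,2]-.047)<.01)).astype(np.uint8)
    nc,l,st,ce=cv2.connectedComponentsWithStats(g)
    for i in range(1,nc):
        if st[i,4]>150:
            cn=cv2.findContours((l==i).astype(np.uint8),0,1)[0];cn=max(cn,key=len)[:,0,:]
            Q=np.array([ray(n,x,.047)[:2] for x in cn]);print(" cov",st[i,4],ce[i],circ(Q))
E
```

```text
scene plate ((0.62067049741745, 0.12164735794067383), (0.48436617851257324, 1.2505619525909424), 10.342443466186523) 0.038223925183717845
 black 216 [0.4762 0.0615 0.1083] dir [0.9891 0.1475] extent -0.0545037264954279 0.051302937550902636 z 0.10276947983433671 0.11168602777742576 [344.8241 169.2778]
 black 176 [ 0.6784 -0.3454  0.0896] dir [ 0.9649 -0.2625] extent -0.04443426603196042 0.04308443641711418 z 0.0814017428191307 0.09571568159138336 [164.5398 171.5227]
 black 615 [0.7819 0.2702 0.076 ] dir [ 0.9993 -0.0364] extent -0.06768918243516485 0.0567970466787504 z 0.0680068454268576 0.07978765706647721 [374.0309 319.3821]
 rim 409 [326.8068 204.5819] (array([0.6084, 0.0798]), np.float64(0.06300884851581466)) [0.6078 0.0796 0.1224]
 cov 9831 [284.0038 214.8055] (array([ 0.574 , -0.0449]), np.float64(0.2241878079000849))
 cov 171 [167.883 179.152] (array([ 0.6688, -0.3609]), np.float64(0.022496078531120504))
 cov 466 [329.1953 217.4614] (array([0.5856, 0.0748]), np.float64(0.03299175475650448))
 cov 1446 [430.1556 290.2296] (array([0.6298, 0.2907]), np.float64(0.09708106282248037))
[... 925 characters left out ...]
   0.3359] dir [ 0.1862 -0.9825] extent -0.0047640951438039985 0.004671602703992243 z 0.3293168481226308 0.3398209503554182 [  7.549  396.6863]
 rim 346 [314.1243 166.659 ] (array([0.608 , 0.0765]), np.float64(0.0630158607542962)) [0.6084 0.0731 0.1227]
 cov 346 [279.1965 162.0607] (array([0.5441, 0.2678]), np.float64(0.0683518267161697))
 cov 179 [305.067  152.1844] (array([0.6338, 0.2949]), np.float64(0.039127297933750964))
 cov 9902 [335.0415 264.6841] (array([ 0.6361, -0.1498]), np.float64(0.22714305159527537))
 cov 153 [283.7255 187.2026] (array([0.5278, 0.1069]), np.float64(0.027881134492692996))
 cov 388 [346.5541 289.8505] (array([ 0.5866, -0.3072]), np.float64(0.025567871287615316))
```

```bash
python3 - <<'E'
from h import *
for n,c,uv in [("scene",(259,195),None),("side",(330,236),None)]:
    p=cv2.imread(f"pics/{n}0.png")
    print(n,p[c[1],c[0]],ray(n,c,.047))
    pb=cv2.bilateralFilter(p,5,20,3)
    m=np.zeros((402,642),np.uint8)
    cv2.floodFill(pb,m,c,(0,0,255),(6,)*3,(6,)*3,4|cv2.FLOODFILL_MASK_ONLY|(255<<8)|cv2.FLOODFILL_FIXED_RANGE*0)
    mm=m[1:-1,1:-1];cn=max(cv2.findContours(mm,0,1)[0],key=len);h=cv2.convexHull(cn)[:,0,:]
    Q=np.array([ray(n,x,.047)[:2] for x in h]);print((mm>0).sum(),cv2.minEnclosingCircle(Q.astype(np.float32)),circ(Q))
    o=p.copy();o[mm>0]=(0,0,255);cv2.imwrite(f"pics/cov_{n}.png",o)
    # cream plate edges
    hsv=cv2.cvtColor(p,cv2.COLOR_BGR2HSV);b=cv2.inRange(hsv,(20,40,90),(40,255,255));nc,l,st,_=cv2.connectedComponentsWithStats(b)
    i=[j for j in np.argsort(-st[1:,4])+1][:3];print(st[i])
    W=world(n,np.load(f"pics/{n}0.npy"))
    k=(l==i[0])&(abs(W[...,2]-.04)<.006);P=W[k][:,:2].astype(np.float32);print(cv2.minAreaRect(P))
E
```

```text
scene [198 197 195] [ 0.6039 -0.115   0.047 ]
1637 ((0.5995150804519653, -0.11972947418689728), 0.06837568432092667) (array([ 0.5999, -0.1195]), np.float64(0.06707639697054114))
[[  380     0   244   107 13500]
 [  133    83    88    51  2766]
 [  153   180   225   128  1542]]
((-0.7018008232116699, 0.2694804072380066), (0.028553083539009094, 0.7543826103210449), 0.3346521258354187)
side [166 164 163] [ 0.5983 -0.1351  0.047 ]
198577 ((1.0936191082000732, 3.2243447303771973), 3.8506972789764404) (array([1.4744, 3.1123]), np.float64(3.5173942722003013))
[[292 297 125  62 984]
 [386 293  16   7  81]
 [278 193  11  11  34]]
((0.5505649447441101, -0.4043780565261841), (0.10494911670684814, 0.24624216556549072), 56.27354049682617)
```

```bash
cat >> h.py <<'E'
from scipy.spatial.transform import Rotation as Ro
def plan(tgt,yaw):
    o=get_obs();R=Ro.from_quat(o["ee_rot"]).as_matrix();x=R[:,0]
    y=np.degrees(np.arctan2(x[1],x[0]))
    D=Ro.from_euler('z',np.radians(yaw))*Ro.from_matrix([[1,0,0],[0,-1,0],[0,0,-1]])
    rv=(Ro.from_matrix(R).inv()*D).as_rotvec()
    print("t",o["clock"],"pos",o["position"],"yaw",y,"turn(tool)",rv,"shift tool mm",1000*R.T@(np.array(tgt)-o["position"]),"F",o["ft_force"],"grip",o["grip_width"],"q",o["joint_pos"])
E
python3 - <<'E'
from h import *
import workcell
print([n for n in dir(workcell) if 'over' in n.lower()], getattr(workcell,'finger_overhang',None))
C=np.array([.608,.078]);H=np.array([.4753,.0555]);a=np.degrees(np.arctan2(*(C-H)[::-1]));print(a)
t=C-.15*np.array([np.cos(np.radians(a)),np.sin(np.radians(a))]);print(t)
plan([*t,.235],a)
E
```

```text
['finger_overhang'] 0.025
9.623284643834253
[0.4601 0.0529]
t 0.1 pos [ 0.1797 -0.5983  0.2326] yaw 16.722317320911134 turn(tool) [-0.0012  0.0001  0.1239] shift tool mm [ 455.8968 -542.9755   -1.7375] F [-0.0187  0.2719  0.6319] grip 1.0004358246644662 q [ 1.2564  0.3328 -0.0647  1.4608  0.0216  1.3499 -0.0885]
```

```bash
python3 -m creep '[[0,0,0,22.8,-27.1,0,0],[0,0,0,22.8,-27.1,0,0],[0,0,0,22.8,-27.1,0,0],[0,0,0,22.8,-27.1,0,0],[0,0,0,22.8,-27.1,0,0],[0,0,0,22.8,-27.1,0,0],[0,0,0,22.8,-27.1,0,0],[0,0,0,22.8,-27.1,0,0]]' 40
python3 -m creep '[[0,0,0,22.8,-27.1,0,0],[0,0,0,22.8,-27.1,0,0],[0,0,0,22.8,-27.1,0,0],[0,0,0,22.8,-27.1,0,0],[0,0,0,22.8,-27.1,0,0],[0,0,0,22.8,-27.1,0,0],[0,0,0,22.8,-27.1,0,0],[0,0,0,22.8,-27.1,0,0]]'
python3 -m creep '[[0,0,0,22.8,-27.1,0,0],[0,0,0,22.8,-27.1,0,0],[0,0,0,22.8,-27.1,0,0],[0,0,0,22.8,-27.1,0,0],[0,0,0.124,0,0,0,0],[0,0,0,0,0,0,0],[0,0,0,0,0,0,0]]'
python3 - <<'E'
from h import *
plan([.4601,.0529,.235],9.6)
o=get_obs();p,d=camera("wrist");cv2.imwrite("pics/w1.png",p);np.savez("pics/w1.npz",d=d,pos=o["position"],q=o["ee_rot"])
E
```

```text
clock: 0.9
position: [0.2924, -0.337, 0.2331]
ee_rot: [0.989, 0.145, -0.0, -0.0]
ft_force: [0.6, -0.4, -0.3]
grip_width: 1.002
clock: 1.7
position: [0.4046, -0.077, 0.2332]
ee_rot: [0.989, 0.145, -0.0, 0.0]
ft_force: [0.5, -0.0, 0.2]
grip_width: 1.005
clock: 2.4
position: [0.4604, 0.051, 0.233]
ee_rot: [0.996, 0.085, -0.0, 0.0]
ft_force: [0.3, -0.2, 0.5]
grip_width: 0.997
t 2.4 pos [0.4604 0.051  0.233 ] yaw 9.750003930723995 turn(tool) [0.0002 0.0006 0.0026] shift tool mm [ 0.0501 -1.8892 -1.9699] F [ 0.3468 -0.1885  0.4721] grip 0.997485955906528 q [ 0.6281  0.0188 -0.8316  1.8314  0.0146  1.2982 -1.6079]
```

View pics/w1.png

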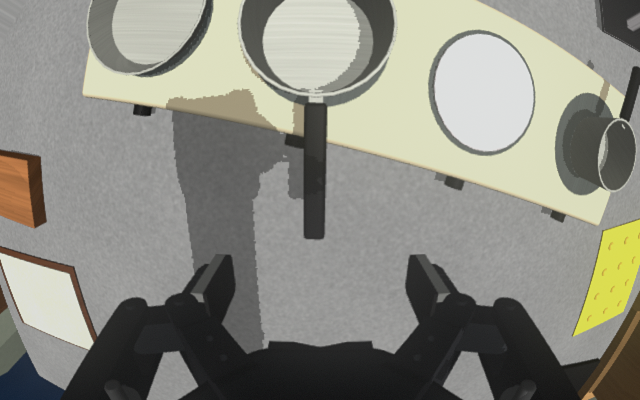

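The wrist view shows the handle from (316,100) to (314,238), between the open fingers at columns 232 and 408. The cover is at (482,92). I'll measure the handle and cover from this view too.

```bash
cat >> h.py <<'E'
def wray(uv,pos,q,z):
    m=camera_model("wrist");K=m["camera_matrix"];M=m["mount"]
    d=np.array([uv[0]-K[0,2],uv[1]-K[1,2]]);r=np.hypot(*d);th=r/K[0,0]
    c=np.r_[d/max(r,1e-9)*np.sin(th),np.cos(th)]
    R=Ro.from_quat(q).as_matrix();o=R@M[:3,3]+pos;w=R@M[:3,:3]@c
    return o+w*(z-o[2])/w[2]
E
python3 - <<'E'
from h import *
z=np.load("pics/w1.npz");p=cv2.imread("pics/w1.png");g=p.max(2)
for v in (115,140,165,190,215,230):
    row=g[v,280:350];k=np.where(row<58)[0]; 
    # longest run containing col 314
    a=b=34
    while row[a-1]<58:a-=1
    while row[b+1]<58:b+=1
    L,Rr=280+a-.5,280+b+.5
    P=[wray((c,v),z["pos"],z["q"],.109) for c in (L,Rr)];print(v,L,Rr,(P[0]+P[1])/2,np.linalg.norm(P[0]-P[1]))
hsv=cv2.cvtColor(p,cv2.COLOR_BGR2HSV);m=cv2.inRange(hsv,(0,0,190),(180,25,255));m[:,:425]=0;m[:,545:]=0
h=max(cv2.findContours(m,0,1)[0],key=len);h=cv2.convexHull(h)[:,0,:];print("cover",circ(np.array([wray(x,z["pos"],z["q"],.047)[:2] for x in h])))
print("tip",wray((314.5,238.5),z["pos"],z["q"],.109))
E
```

```text
115 313.5 314.5 [0.5285 0.0681 0.109 ] 0.0008443465719385713
140 313.5 314.5 [0.5073 0.0646 0.109 ] 0.000854160191510397
165 303.5 324.5 [0.4858 0.061  0.109 ] 0.018232770782919402
190 303.5 324.5 [0.4636 0.0573 0.109 ] 0.018611247265425082
215 303.5 323.5 [0.4403 0.0539 0.109 ] 0.018181208731419988
230 303.5 323.5 [0.4257 0.0515 0.109 ] 0.018505910785158633
cover (array([ 0.5968, -0.1204]), np.float64(0.06878303001315204))
tip [0.4174 0.0492 0.109 ]
```

```bash
python3 - <<'E'
from h import *
plan([.461,.056,.108],9.0)
E
```

```text
t 2.45 pos [0.4604 0.0509 0.2331] yaw 9.714976783176272 turn(tool) [0.0004 0.0005 0.0125] shift tool mm [  1.5386  -5.0129 125.1038] F [-0.2481 -0.3104 -1.1181] grip 0.9976889062733334 q [ 0.6284  0.0185 -0.8314  1.8315  0.0146  1.2981 -1.6082]
```

```bash
python3 -m creep '[[0,0,0.0125,1.5,-5,10,0],[0,0,0,0,0,25,0],[0,0,0,0,0,25,0],[0,0,0,0,0,25,0],[0,0,0,0,0,20,0],[0,0,0,0,0,20,0],[0,0,0,0,0,0,0],[0,0,0,0,0,0,0]]'
python3 - <<'E'
from h import *
plan([.461,.056,.108],9.0)
E
python3 -m creep '[[0,0,0,0,0,0,120],[0,0,0,0,0,0,160],[0,0,0,0,0,0,200],[0,0,0,0,0,0,230],[0,0,0,0,0,0,255],[0,0,0,0,0,0,255],[0,0,0,0,0,0,255],[0,0,0,0,0,0,255]]' 30
python3 - <<'E'
from h import *
plan([.461,.056,.108],9.0)
o=get_obs();p,d=camera("wrist");cv2.imwrite("pics/w2.png",p)
E
```

```text
clock: 3.25
position: [0.4613, 0.0564, 0.1087]
ee_rot: [0.997, 0.078, -0.0, 0.0]
ft_force: [-0.7, -0.1, 0.3]
grip_width: 1.005
t 3.25 pos [0.4613 0.0564 0.1087] yaw 8.92337515552875 turn(tool) [ 0.0001  0.0002 -0.0013] shift tool mm [-0.3247  0.3598  0.7493] F [-0.7051 -0.1178  0.3154] grip 1.004790657058833 q [ 0.5697  0.18   -0.8387  1.9822  0.1548  1.0438 -1.7544]
clock: 4.05
position: [0.4612, 0.0568, 0.1084]
ee_rot: [0.997, 0.078, -0.0, 0.0]
ft_force: [-1.9, -0.5, 4.7]
grip_width: 0.213
t 4.05 pos [0.4612 0.0568 0.1084] yaw 8.895384760522766 turn(tool) [ 0.0002  0.0001 -0.0018] shift tool mm [-0.3424  0.7674  0.397 ] F [-1.9382 -0.5253  4.698 ] grip 0.21315836116250259 q [ 0.569   0.1806 -0.8392  1.9826  0.1556  1.043  -1.7565]
```

View pics/w2.png

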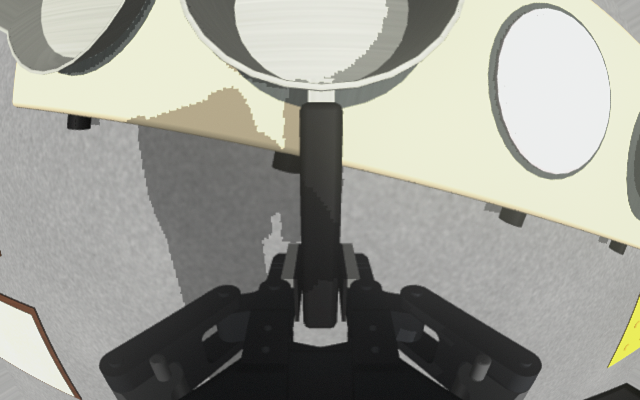

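The pads hold the handle at (320,275), with an opening of about 18 mm and low force. I'll swing a first small part of the arc and check it.

```bash
cat >> h.py <<'E'
def arc(C=np.array([.609,.0795])):
    o=get_obs();x=Ro.from_quat(o["ee_rot"]).as_matrix();c=o["position"]+.1485*x[:,0]
    print("t",o["clock"],"yaw",np.degrees(np.arctan2(x[1,0],x[0,0])),"implied centre",c[:2],"z",o["position"][2],"tilt",x[2,:2],"F",o["ft_force"],"T",o["torque"],"grip",o["grip_width"])
E
python3 -c "from h import *;arc()"
python3 -m creep '[[0,0,-0.03,0.1,4.5,0,255],[0,0,-0.04,0.1,6,0,255],[0,0,-0.04,0.1,6,0,255],[0,0,-0.04,0.1,6,0,255],[0,0,0,0,0,0,255]]'
python3 -c "from h import *;arc()"
```

```text
t 4.1 yaw 8.89431842528071 implied centre [0.6079 0.0797] z 0.1083479733321989 tilt [-0.0002  0.0002] F [-1.4353 -0.0497  4.8416] T [-0.1753  0.5098 -0.0254] grip 0.2142728980964776
clock: 4.6
position: [0.4659, 0.0353, 0.108]
ee_rot: [0.988, 0.153, -0.001, -0.0]
ft_force: [-3.2, 3.9, 2.8]
grip_width: 0.216
t 4.6 yaw 17.601800649053573 implied centre [0.6074 0.0802] z 0.10804963856355507 tilt [-0.0009 -0.0011] F [-3.2313  3.8932  2.8013] T [0.7795 0.6699 0.3905] grip 0.2163528650984227
```

```bash
python3 -m creep '[[0,0,-0.04,0.1,6,0,255],[0,0,-0.04,0.1,6,0,255],[0,0,-0.04,0.1,6,0,255],[0,0,-0.04,0.1,6,0,255],[0,0,-0.04,0.1,6,0,255],[0,0,-0.04,0.1,6,0,255],[0,0,-0.04,0.1,6,0,255],[0,0,-0.04,0.1,6,0,255]]'
python3 -c "from h import *;arc()"
python3 -m creep '[[0,0,-0.04,0.1,6,0,255],[0,0,-0.04,0.1,6,0,255],[0,0,-0.04,0.1,6,0,255],[0,0,-0.04,0.1,6,0,255],[0,0,-0.04,0.1,6,0,255],[0,0,-0.04,0.1,6,0,255],[0,0,-0.04,0.1,6,0,255],[0,0,0,0,0,0,255]]'
python3 - <<'E'
from h import *
arc();p,d=camera("scene");cv2.imwrite("pics/s2.png",p)
E
```

```text
clock: 5.4
position: [0.4868, -0.0071, 0.1079]
ee_rot: [0.951, 0.309, -0.001, -0.001]
ft_force: [-5.3, 2.2, 4.3]
grip_width: 0.214
t 5.4 yaw 35.98706623214023 implied centre [0.607  0.0801] z 0.10791303693167523 tilt [-0.0013 -0.0016] F [-5.3152  2.1887  4.3451] T [0.6193 1.2059 0.3516] grip 0.21428096848268688
clock: 6.2
position: [0.5162, -0.038, 0.1078]
ee_rot: [0.899, 0.438, -0.001, -0.001]
ft_force: [-4.4, 1.6, 2.9]
grip_width: 0.217
t 6.2 yaw 51.91799281246956 implied centre [0.6078 0.0789] z 0.1078187017383224 tilt [-0.0004 -0.0016] F [-4.3607  1.5533  2.8984] T [0.4637 0.9774 0.412 ] grip 0.2165833348097459
```

View pics/s2.png

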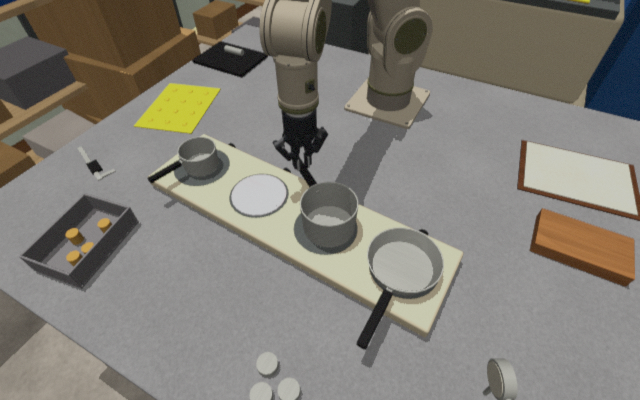

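The picture shows the handle at about (310,178), swinging towards the cover. The pan is still on its spot at (330,215) and the other pans haven't moved. About 35° (0.61 rad) is left.

```bash
python3 -m creep '[[0,0,-0.04,0.1,6,0,255],[0,0,-0.04,0.1,6,0,255],[0,0,-0.04,0.1,6,0,255],[0,0,-0.04,0.1,6,0,255],[0,0,-0.04,0.1,6,0,255],[0,0,-0.04,0.1,6,0,255],[0,0,-0.04,0.1,6,0,255],[0,0,-0.04,0.1,6,0,255]]'
python3 -c "from h import *;arc()"
python3 -m creep '[[0,0,-0.04,0.1,6,0,255],[0,0,-0.04,0.1,6,0,255],[0,0,-0.04,0.1,6,0,255],[0,0,-0.04,0.1,6,0,255],[0,0,-0.04,0.1,6,0,255],[0,0,-0.04,0.1,6,0,255],[0,0,-0.04,0.1,6,0,255],[0,0,0,0,0,0,255]]'
python3 - <<'E'
from h import *
arc();o=get_obs();p,d=camera("wrist");cv2.imwrite("pics/w3.png",p)
p,d=camera("scene");cv2.imwrite("pics/s3.png",p)
E
```

```text
clock: 7.05
position: [0.5576, -0.0617, 0.108]
ee_rot: [0.818, 0.575, -0.001, -0.0]
ft_force: [-5.5, -1.0, 3.5]
grip_width: 0.214
t 7.05 yaw 70.23346707608725 implied centre [0.6079 0.0781] z 0.10804484411031705 tilt [-0.0014 -0.0013] F [-5.4764 -0.9871  3.525 ] T [-0.1565  1.3782  0.4719] grip 0.21376774277744026
clock: 7.85
position: [0.5992, -0.0707, 0.1081]
ee_rot: [0.73, 0.683, -0.0, -0.0]
ft_force: [-4.3, -2.0, 3.0]
grip_width: 0.22
t 7.85 yaw 86.20129384706787 implied centre [0.609  0.0775] z 0.10806983765735612 tilt [-0.0007 -0.0007] F [-4.3312 -1.9887  3.0211] T [-0.4367  1.079   0.3487] grip 0.2196142854430801
```

View pics/w3.png

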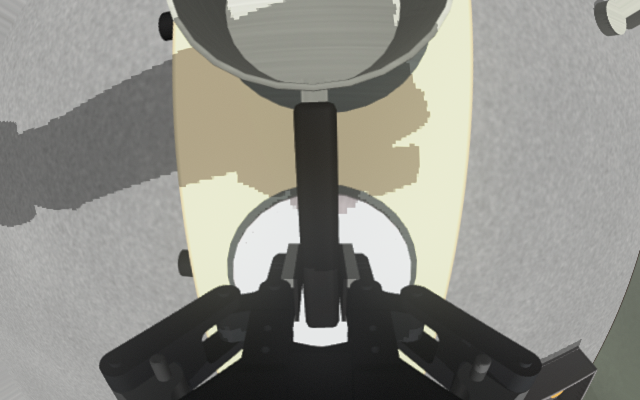

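View pics/s3.png

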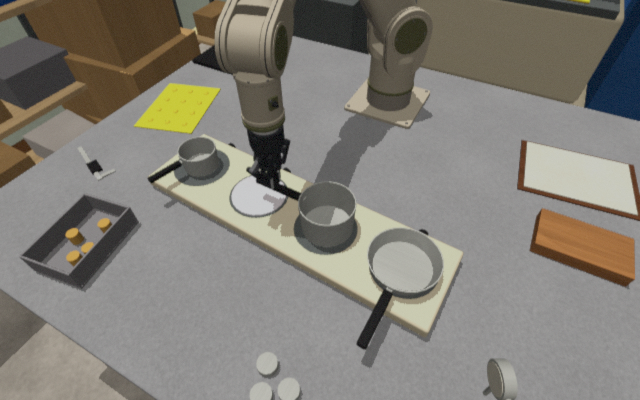

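The wrist view shows the handle, at about column 317, crossing the middle of the cover (columns 229–415, middle 322). The scene view shows the pan on its spot. I'll open the fingers and rise straight up.

```bash
python3 -m creep '[[0,0,0,0,0,0,180],[0,0,0,0,0,0,150],[0,0,0,0,0,0,100],[0,0,0,0,0,0,50],[0,0,0,0,0,0,0],[0,0,0,0,0,0,0],[0,0,0,0,0,0,0],[0,0,0,0,0,0,0]]'
python3 -c "from h import *;arc()"
python3 -m creep '[[0,0,0,0,0,-5,0],[0,0,0,0,0,-15,0],[0,0,0,0,0,-25,0],[0,0,0,0,0,-30,0],[0,0,0,0,0,-30,0],[0,0,0,0,0,-30,0],[0,0,0,0,0,-20,0],[0,0,0,0,0,0,0]]'
python3 - <<'E'
from h import *
arc();o=get_obs();p,d=camera("wrist");cv2.imwrite("pics/w4.png",p);np.savez("pics/w4.npz",d=d,pos=o["position"],q=o["ee_rot"])
for n in ["scene","side"]:
    p,d=camera(n);cv2.imwrite(f"pics/{n}4.png",p);np.save(f"pics/{n}4.npy",d)
for n in ["scene","side"]:
  for k in "04":
    p=cv2.imread(f"pics/{n}{k}.png");d=np.load(f"pics/{n}{k}.npy");W=world(n,d);v=p.max(2)
    ok=(d>0)&(W[...,0]>.35)&(W[...,0]<1.0)&(abs(W[...,1])<.5)
    up=ok&(W[...,2]>.117)&(W[...,2]<.132)&(v>=50)
    nc,l,st,ce=cv2.connectedComponentsWithStats(up.astype(np.uint8))
    for i in range(1,nc):
        if st[i,4]>40: print(n,k," rim",st[i,4],circ(W[l==i][:,:2]))
    blk=ok&(v<50)&(W[...,2]>.06)&(W[...,2]<.115)
    nc,l,st,ce=cv2.connectedComponentsWithStats(blk.astype(np.uint8))
    for i in range(1,nc):
        if st[i,4]>40:
            Q=W[l==i];c=Q.mean(0);u=np.linalg.svd(Q[:,:2]-c[:2],full_matrices=False)[2][0]; print(n,k,"black",st[i,4],c,u)
E
```

```text
clock: 8.75
position: [0.5993, -0.0701, 0.1083]
ee_rot: [0.73, 0.684, 0.0, 0.0]
ft_force: [0.3, 0.3, 0.2]
grip_width: 0.997
t 8.75 yaw 86.24417448778725 implied centre [0.6091 0.0781] z 0.10829449713610562 tilt [-0.      0.0001] F [0.3406 0.3246 0.1685] T [-0.0437 -0.0287  0.001 ] grip 0.9965360372546018
clock: 9.55
position: [0.6006, -0.0695, 0.2678]
ee_rot: [0.73, 0.684, 0.002, 0.002]
ft_force: [0.1, 0.5, -0.3]
grip_width: 1.003
t 9.55 yaw 86.26360680969148 implied centre [0.6103 0.0787] z 0.2677548950587316 tilt [-0.0004  0.0058] F [ 0.0582  0.4624 -0.3475] T [ 0.0566  0.0092 -0.0146] grip 1.002532706830707
scene 0  rim 409 (array([0.6084, 0.0798]), np.float64(0.06300884851581466))
scene 0 black 216 [0.4762 0.0615 0.1083] [0.9891 0.1475]
scene 0 black 176 [ 0.6784 -0.3454  0.0896] [ 0.9649 -0.2625]
scene 0 black 615 [0.7819 0.2702 0.076 ] [ 0.9993 -0.0364]
scene 4  rim 417 (array([0.6051, 0.0788]), np.float64(0.06301605958056197))
scene 4 black 176 [ 0.6786 -0.3454  0.0897] [ 0.9628 -0.2704]
scene 4 black 289 [ 0.6042 -0.0502  0.1073] [0.0308 0.9995]
scene 4 black 605 [0.7822 0.2703 0.076 ] [ 0.9993 -0.0362]
side 0  rim 346 (array([0.608 , 0.0765]), np.float64(0.0630158607542962))
side 0 black 127 [0.7759 0.26   0.0749] [-0.9997  0.0265]
side 0 black 220 [0.4744 0.0495 0.1069] [-0.9894 -0.145 ]
side 0 black 336 [ 0.6747 -0.3572  0.0918] [ 0.9664 -0.257 ]
side 4  rim 341 (array([0.6044, 0.0755]), np.float64(0.06320873560555498))
side 4 black 126 [0.7755 0.2599 0.0749] [-0.9998  0.0222]
side 4 black 224 [ 0.5981 -0.0636  0.1093] [-0.0381 -0.9993]
side 4 black 331 [ 0.6749 -0.3573  0.0919] [ 0.9654 -0.2608]
```

View pics/w4.png

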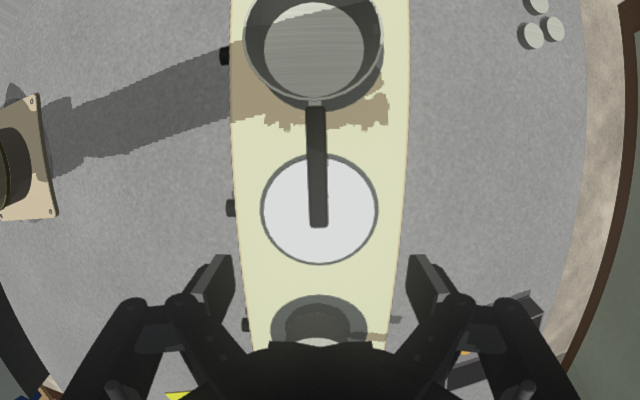

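View pics/side4.png

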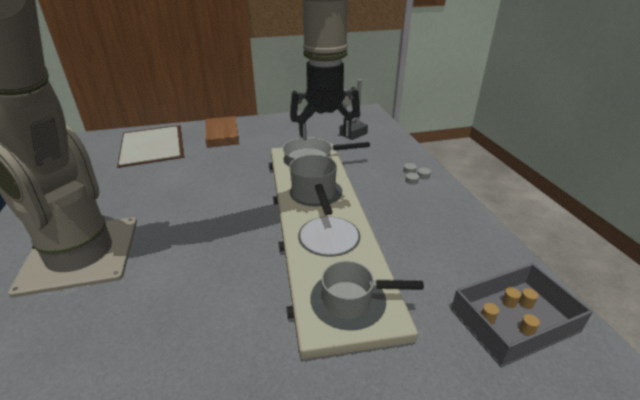

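In the wrist view the handle runs from (316,107) to (318,227) and ends over the middle of the cover at (319,209). The side view shows the gripper clear above everything. The measurements agree: the pan has shifted about 4 mm, the handle line passes within about 5 mm of the cover's centre, and the other pans haven't moved. I'll hand in.

```bash
python3 -c "from workcell import *;print(hand_in())"
```

```text
the job is handed in; nothing more can be done
None
```

The saucepan's handle now lies along the plate, pointing over the middle of the cover. I gripped it 150 mm out from the pan's axis, swung it about 77° around that axis, released it and raised the open gripper well clear. I handed in at about 9.7 s; the hand-in reports no verdict.

My last checks, from the pictures taken after release:
- **Handle:** its centre line passes within about 5 mm of the cover's centre; 40 mm is allowed.
- **Saucepan:** it moved about 3–4 mm from its start and looks upright, though I did not measure its tilt or speed.
- **Skillet and milk pan:** their handles measure within 1 mm of where they started.
- **Forces:** the force readings I took stayed below about 8 N, and after release they showed no contact.

The scene and side cameras differ by about 3 mm on the saucepan's position, but both show the same shift. No check failed.

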